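# Line up two freshly cemented hinge knuckles with an alignment rod

## Task

The two hinge knuckles on the clamped showcase have just been cemented: pick out the handled alignment rod that is slim enough for their bores and long enough to span both, and thread it from the robot's left through the near knuckle and on through the far one until its nose stands out about a finger's width (15 mm) beyond. Finish with the handle still in the gripper, holding the rod still in both knuckles without leaning hard on them, so that they set in line. Leave the other two rods, the tape and the bottle where they are.

Things in the scene. Friction and masses are not known exactly. Their poses are not given: they have to be found in the camera images.
- showcase: Low acrylic showcase, 150 x 200 mm (x, y), masked in brown kraft paper, clamped on a 220 x 240 x 12 mm wooden board; it cannot move. Origin: centre of the board's underside, on the bench; z up, y along the hinge line, +y on the robot's left, where the rods lie. Flat lid top 77 mm above the bench. Toggle clamps up to 116 mm high stand on its -x and -y sides; the +y side is free.
- near_mouth (a point): Centre of the near knuckle's bore at its outer (+y) face, where the rod enters, 90 mm above the bench, x +45, y +65 mm from showcase, same axes (+y points out of the bore). The knuckle is a black barrel, 26 mm across and 30 mm long (along y), standing on the lid's seam with a flat leaf. Its bore, 13 mm wide, runs level along y right through.
- far_exit (a point): Centre of the far knuckle's bore at its outer (-y) face, where the nose comes out: 130 mm along -y from near_mouth, same axes. The far knuckle is an equal barrel, 30 mm long, with the same 13 mm bore in line with the near one; a 70 mm gap lies between the two knuckles.
- rod_slim: The rod to use: 10 mm aluminium rod, 175 mm long from ferrule to nose, on a square-edged pale wooden handle, lying on the bench, nose roughly to the world's -y. Origin: centre of the handle's underside; x along the rod to the nose, z up. Handle 85 x 24 x 28 mm (x, y, z), centred on the origin; rod axis at y = 0, z = 14 mm. About 90 g, balanced about 20 mm ahead of the origin.
- rod_slim_tip (a point): Nose end of the slim rod, on its axis: x = +227, z = 14 mm in the frame of rod_slim, same axes. The last 14 mm taper to 4.5 mm wide.
- rod_slim_root (a point): Front face of the slim rod's dark steel ferrule (16 mm wide), on the axis: x = +52, z = 14 mm in the frame of rod_slim, same axes.
- rod_thick: Same handle (same origin and axes) with a rod 175 mm long but 16 mm thick: too thick for the 13 mm bores. Not to be moved.
- rod_short: Same handle (same origin and axes) with a 10 mm rod only 80 mm long: too short to span the knuckles. Not to be moved.
- tape: Roll of masking tape lying flat, 96 mm across, 24 mm high; origin at the centre of its underside.
- bottle: Clear plastic cement bottle, 54 mm across, 125 mm high, standing; origin at the centre of its underside.

How it is judged (in metres and radians):
On the way, in this order (a step that is already met when the one before it is completed fails the run):
1. the slim long rod is picked up by the gripper, clear of the bench (height (world z) of rod_slim above 0.04 m and contact force between the fingers and rod_slim above 2 N), for 0.2 s.
2. its nose has come through the near knuckle (y of rod_slim_tip in the frame of near_mouth below -0.032 m and x of rod_slim_tip in the frame of near_mouth between -0.007 and 0.007 m and z of rod_slim_tip in the frame of near_mouth between -0.007 and 0.007 m and y of rod_slim_root in the frame of near_mouth above 0 m), for 0.1 s.
At the end, for the whole second after the job is handed in: Slim rod through both knuckles: nose 5 mm or more beyond the far one and within 6 mm of the bore axis, ferrule 3 mm or more short of the near one, within 0.06 rad of the bores; gripped with over 3 N, pressing on the showcase with under 15 N, still (under 20 mm/s) (y of rod_slim_tip in the frame of far_exit below -0.005 m and x of rod_slim_tip in the frame of far_exit between -0.006 and 0.006 m and z of rod_slim_tip in the frame of far_exit between -0.006 and 0.006 m and y of rod_slim_root in the frame of near_mouth above 0.003 m and angle between the x axis of rod_slim and the y axis of showcase, either way round below 0.06 rad and contact force between the fingers and rod_slim above 3 N and contact force between rod_slim and showcase below 15 N and linear speed of rod_slim below 0.02 m/s); the arm keeps its last pose, push and grip.
It fails at once if the thick rod is disturbed (over 30 mm) (distance of rod_thick from where it was at the start of the episode above 0.03 m).
It fails at once if the short rod is disturbed (over 30 mm) (distance of rod_short from where it was at the start of the episode above 0.03 m).
It fails at once if the tape is disturbed (over 30 mm) (distance of tape from where it was at the start of the episode above 0.03 m).
It fails at once if the bottle is disturbed (over 30 mm) or tipped (distance of bottle from where it was at the start of the episode above 0.03 m or angle between bottle's own z axis and vertical above 0.3 rad).
It also fails if it takes over 38 s, if anything falls off the work surface, if the arm or the gripper's body presses on something with over 40 N, if the wrist force passes 120 N, or if a joint passes its speed limit or range.

## Robot

A 6-joint arm with a two-finger parallel gripper is mounted at the origin on the work surface. World frame = base frame: x ahead of the robot, y to its left, z up, the work surface at z = 0. Lengths are in m, angles in degrees, forces in N, time in s.
With the tool pointing down it reaches from about 0.375 to 0.9 m from the base axis. Payload 3.1 kg.
Tool frame: the origin (TCP) lies on the centre line of the jaws, within the pads' length; the fingertips stand 17 mm ahead of it and the grasp point (between the pads) lies 2 mm behind it; z points along the fingers, y is the line along which they close (so a half turn about z gives the same grasp; the last joint's range is limited). The gripper opens to 87 mm and grips with 3 to 60 N. Pads are 19 mm wide; open, the fingers measure 117 mm over their backs; the gripper's body (75 mm by 190 mm) begins 51 mm behind the grasp point.
Start: joints at [-74.628, 30.224, 82.088, -0, 67.689, -10.227], TCP at [0.27, -0.564, 0.24] pointing down, gripper open.
Joint ranges: [-176.69, 176.69], [-43.24, 126.21], [12.49, 139.97], [-82, 262], [0, 151.66], [-163.58, 163.58]. Speed limits (degrees/s): [159.86, 159.86, 180, 180, 180, 180].

## Interface

Orientations are given as a 3x3 rotation matrix whose columns are the frame's x, y, z axes.
In Python, from rig import bot, imaging, finder gives the robot as it stands. The module is installed in compiled form; this text tells all that it offers.
- The arm moves only by the tool play_rows, never from a script. Its argument "motion" is a list that holds one entry, the list of rows, each a list of 6 numbers: the shift along the tool's x, y, z in parts of the range, where 1.0 means 1 m, then the turn, a rotation vector about the tool's x, y, z in a scale on which 1.0 is 360 degrees. In form: [[[dx, dy, dz, wx, wy, wz], ...]]. A call has 1 to 8 rows; each row is the pose to reach, as a shift and turn from the pose commanded when the call began, along the tool's axes at that moment; what a row does not reach only later rows make up. A row lasts 1/12 s, in which the tool goes at most 41.7 mm and 7.16 degrees, less where a joint would pass 70% of its speed; a pose out of reach is approached as far as the arm can. No shift or turn number may pass 1 either way. A call with a gripper value outside its range is refused whole. "fingers" is the finger opening in m, from 0 to 0.087, set as the call begins (left out, the last holds). The fingers move at their own pace and stop on an object; the grip force is fixed at half the most. Time passes only in rows, so rows that repeat a pose let the fingers close. It gives the time, the measured TCP pose, the force, the opening and the grip force at its end, in the units of the state.
- bot.read_state(): the state, without advancing time (a new reading comes with each control period).
- imaging.capture(name): name is "scene" or "side" or "wrist"; returns a dict with "frame" (480x640x3 uint8, red, green, blue), "camera_matrix" (3x3 intrinsics, pixels), "k1" (the pictures are not rectified: a ray, as slopes to the right and down, at radius r is drawn at 1 + k1 r^2 times it, then the intrinsics apply), "R" (3x3) and "t" (3): a world point X has camera coordinates R X + t. Camera axes: x right, y down, z forward; pixel columns grow to the right and rows downward; lengths in m; the calibration is good to about 2 mm. A picture is of the moment at which its call begins. There is no depth.
- bot.hand_in(): hands the job in; it is judged then, once.
Trained networks look in the newest picture that a camera, given by its name, has taken for a name from the list of things; names that differ only in an ending like _2 or _b are one class to them, and where a whole thing is asked for, a point or a joint stands for the part that bears it (a point fixed in the world has none). Each returns a list of dicts, best first, with "confidence" (0 to 1); they miss things now and then, are a little off and sometimes report something else, mostly with a low value. They report only what shows in the picture. A call takes as long as a camera call.
- finder.recognise(camera, name): "at" ([x, y, z] in m, in world coordinates, good to about 4 mm: the middle of the surface that is visible of it).
- finder.outline_of(camera, name): "pixels" (480x640 bool, what is visible of it).
The state is a dict: "time_s": time; "joint_positions": joint angles; "qvel": joint speeds; "tau": joint torques, N m; "position": TCP position; "tcp_rot": TCP orientation; "force": force on the tool from outside, world axes, zero at the start; "moment": the same for the moment, N m; "opening": opening from 0.0 (shut) to 1.0 (fully open); "grasp_force": force on a finger pad.
Only numpy, scipy, OpenCV 4.12 (cv2) and the standard library are available. Lean on these libraries where they do the work, as an engineer would, in place of code of your own. Each camera call takes 0.05 s, during which the arm holds its last target. There are 200 camera calls.

## Working session

There is one attempt and no reset: what is moved stays moved. The work goes in short steps, Python scripts to look and compute and a tool call to move; the robot and the scene stay as the last step left them, time stands still between calls to the robot, and variables do not carry over. Pictures are saved under pics/ and viewed, at most 10 in all, crops included, and the job is handed in when it is done.

Besides the shell and the picture viewer there is one more tool, called after "Call:" as name([rows], argument=value, ...), one row to a line, values as JSON. play_rows: Moves the arm, as the interface text tells. Its arguments: {"type":"object","properties":{"motion":{"type":"array"},"fingers":{"type":"number"}},"required":["motion"]}

```bash
mkdir -p pics
cat > h.py <<'E'
import numpy as np, cv2
from rig import bot, imaging, finder
def snap(n, f=None):
    c=imaging.capture(n)
    if f: cv2.imwrite('pics/'+f, c['frame'][:,:,::-1])
    return c
def proj(c,X):
    p=(c['R']@np.atleast_2d(X).T).T+c['t']; s=p[:,:2]/p[:,2:]; s=s*(1+c['k1']*(s**2).sum(1,keepdims=True))
    K=np.array(c['camera_matrix']); return s@np.array(K[:2,:2]).T+K[:2,2]
def ray(c,uv):
    uv=np.atleast_2d(np.array(uv,float))
    K=np.array(c['camera_matrix']); d=np.linalg.solve(K[:2,:2],(uv-K[:2,2]).T).T
    s=d.copy()
    for _ in range(20): s=d/(1+c['k1']*(s**2).sum(1,keepdims=True))
    R=np.array(c['R']); v=np.c_[s,np.ones(len(s))]@R; v/=np.linalg.norm(v,axis=1,keepdims=True)
    return -R.T@np.array(c['t']), v
def atz(c,uv,z):
    o,v=ray(c,uv); return o+v*((z-o[2])/v[:,2:])
def tri(obs):
    A=np.zeros((3,3));b=np.zeros(3)
    for c,uv in obs:
        o,v=ray(c,uv);P=np.eye(3)-np.outer(v[0],v[0]);A+=P;b+=P@o
    x=np.linalg.solve(A,b); return x,[np.round(proj(c,x)[0]-uv,1) for c,uv in obs]
E
python3 - <<'E'
from h import *
np.set_printoptions(precision=4,suppress=True)
for n in ['scene','side','wrist']:
    c=snap(n,n+'0.png'); print(n,-np.array(c['R']).T@c['t'], np.array(c['R'])[2], c['k1'],np.array(c['camera_matrix'])[0])
    for t in ['showcase','rod_slim','rod_thick','rod_short','tape','bottle','near_mouth','far_exit','rod_slim_tip','rod_slim_root']:
        try: print(t,[(np.round(d['at'],3).tolist(),round(d['confidence'],2)) for d in finder.recognise(n,t)][:3])
        except Exception as e: print(t,e)
print(bot.read_state())
E
```

```text
scene [1.1285 0.5942 0.7463] [-0.5586 -0.4964 -0.6645] -0.053402290264703806 [517.4815   0.     312.9695]
showcase [([0.533, -0.104, 0.074], 0.67)]
rod_slim [([0.419, 0.362, 0.02], 0.8)]
rod_thick [([0.515, 0.333, 0.022], 0.68)]
rod_short [([0.608, 0.373, 0.022], 0.92), ([0.411, 0.362, 0.02], 0.65)]
tape [([0.754, 0.159, 0.019], 0.71)]
bottle [([0.771, -0.109, 0.064], 0.91)]
near_mouth [([0.536, -0.11, 0.074], 0.79)]
far_exit [([0.536, -0.106, 0.072], 0.72), ([0.606, 0.37, 0.022], 0.43)]
rod_slim_tip [([0.417, 0.363, 0.017], 0.88)]
rod_slim_root [([0.414, 0.361, 0.017], 0.57)]
side [0.0898 0.8404 0.6562] [ 0.4581 -0.6995 -0.5485] -0.07097412828057749 [606.4116   0.     321.9115]
showcase [([0.474, -0.094, 0.074], 0.85)]
rod_slim [([0.407, 0.369, 0.024], 0.69)]
rod_thick [([0.499, 0.346, 0.023], 0.78)]
rod_short [([0.593, 0.378, 0.028], 0.97)]
tape [([0.743, 0.156, 0.017], 0.57)]
bottle [([0.756, -0.104, 0.057], 0.71)]
near_mouth [([0.471, -0.1, 0.073], 0.56)]
far_exit [([0.473, -0.098, 0.072], 0.72)]
rod_slim_tip [([0.403, 0.367, 0.019], 0.97)]
rod_slim_root [([0.405, 0.367, 0.02], 0.82)]
wrist [ 0.3457 -0.5276  0.3844] [-0.2729 -0.1309 -0.9531] -0.011283637292549492 [372.5054   0.     323.1949]
showcase []
rod_slim []
rod_thick []
rod_short []
tape []
bottle []
near_mouth []
far_exit []
rod_slim_tip []
rod_slim_root []
{'time_s': 1.65, 'joint_positions': array([-74.6296,  30.2235,  82.0873,   0.0004,  67.6913, -10.2289]), 'qvel': array([ 0.0671, -0.1737,  0.0243, -0.0505, -0.0914,  0.0012]), 'tau': array([ -0.0001, -44.001 , -17.6982,   0.0635,   0.0505,  -0.    ]), 'position': array([ 0.2701, -0.5636,  0.2396]), 'tcp_rot': array([[ 0.9018,  0.4321, -0.    ],
       [ 0.4321, -0.9018,  0.    ],
       [ 0.    , -0.    , -1.    ]]), 'force': array([-0.4254, -0.6953,  0.3025]), 'moment': array([-0.006 ,  0.0053, -0.0341]), 'grasp_force': 0.0, 'opening': 1.0040181950355833}
```

View images.

View pics/scene0.png

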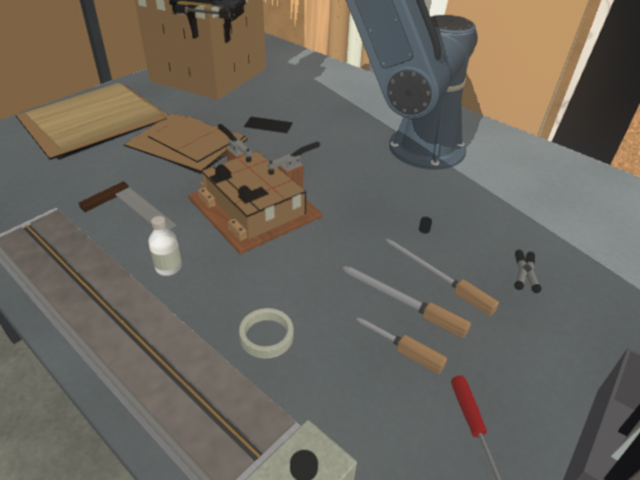

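View pics/side0.png

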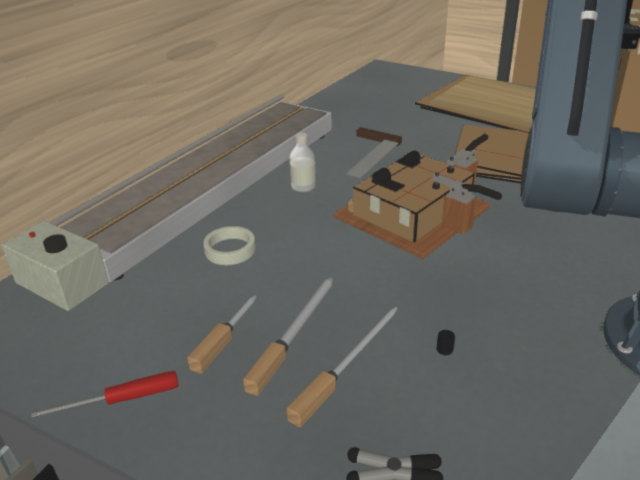

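Run:
```python
from h import *
np.set_printoptions(precision=4,suppress=True)
s=snap('scene');d=snap('side')
print('board sc',atz(s,[(190,197),(243,249),(321,212)],.012)); print('board sd',atz(d,[(335,213),(422,252),(490,207)],.012))
print('rod sc',atz(s,[(388,240),(453,283),(497,305)],.014)); print('rod sd',atz(d,[(396,310),(333,375),(294,412)],.014))
print('thick sc',atz(s,[(346,268),(421,306)],.014),'short',atz(s,[(360,320),(395,338)],.014))
a=[s['frame'][130:260,180:340],d['frame'][130:260,330:500][:,:160]]
b=[s['frame'][230:330,370:510],d['frame'][300:430,280:410]]
u=np.hstack([cv2.resize(x,(400,325),interpolation=cv2.INTER_CUBIC) for x in a]); cv2.imwrite('pics/case0.png',u[:,:,::-1])
```

```text
board sc [[ 0.5987 -0.267   0.012 ]
 [ 0.632  -0.0421  0.012 ]
 [ 0.4258 -0.0084  0.012 ]]
board sd [[ 0.6364 -0.0442  0.012 ]
 [ 0.4292 -0.0083  0.012 ]
 [ 0.3753 -0.2222  0.012 ]]
rod sc [[0.3987 0.1608 0.014 ]
 [0.4122 0.3306 0.014 ]
 [0.4039 0.4229 0.014 ]]
rod sd [[0.3973 0.1614 0.014 ]
 [0.4113 0.332  0.014 ]
 [0.4212 0.4152 0.014 ]]
thick sc [[0.527  0.1508 0.014 ]
 [0.5067 0.3183 0.014 ]] short [[0.6127 0.2562 0.014 ]
 [0.6018 0.3271 0.014 ]]
```

View pics/case0.png

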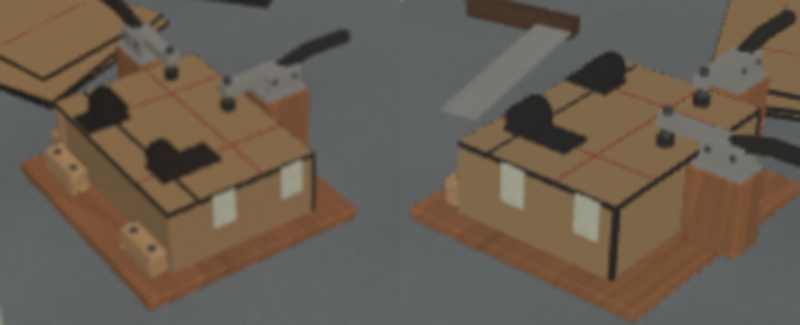

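The crops show the showcase with its two black knuckles on the seam. In scene0 they are at about px (223,172) and (252,192), and the board's +y edge runs from (243,249) to (321,212). The slim rod has its nose at scene (388,240) and side (396,310). The showcase yaw is about -9.6°, with its centre near (0.511, -0.144).

Units first: turns go in shares of 360 degrees. So -54.8 degrees / 360 = -0.1522.

Call:
play_rows([
  [[0.4,-0.2,0,0,0,-0.1522],[0.4,-0.2,0,0,0,-0.1522],[0.4,-0.2,0,0,0,-0.1522],[0.4,-0.2,0,0,0,-0.1522],[0.4,-0.2,0,0,0,-0.1522],[0.4,-0.2,0,0,0,-0.1522],[0.4,-0.2,0,0,0,-0.1522],[0.4,-0.2,0,0,0,-0.1522]],
])

```text
time_s: 2.42
position: [0.4755, -0.2987, 0.2398]
tcp_rot: [[0.162, 0.987, 0.0], [0.987, -0.162, -0.0], [-0.0, 0.0, -1.0]]
force: [0.6, -0.7, 1.1]
opening: 1.001
grasp_force: 0.0
```

```bash
cat >> h.py <<'E'
from scipy.spatial.transform import Rotation as Ro
def delta(p,yaw,s=None):
    s=s or bot.read_state(); R=np.array(s['tcp_rot']); y=np.radians(yaw)
    T=np.array([[np.cos(y),np.sin(y),0],[np.sin(y),-np.cos(y),0],[0,0,-1]])
    return np.round(np.r_[R.T@(np.array(p)-s['position']),Ro.from_matrix(R.T@T).as_rotvec(degrees=True)],4)
E
python3 -c "
from h import *
s=bot.read_state();print(s['time_s'],s['position'],s['joint_positions']);print(delta([.545,-.21,.24],80.4).tolist())"
```

```text
2.4167 [ 0.47550853 -0.29869697  0.23979043] [-4.35358127e+01  2.53001337e+01  9.13261748e+01 -1.01428082e-03
  6.33437594e+01 -3.42376002e+01]
[0.0988, 0.0542, -0.0002, 0.0243, 0.0175, 0.3022]
```

Call:
play_rows([
  [[0.098,0.054,0,0,0,0],[0.098,0.054,0,0,0,0],[0.098,0.054,0,0,0,0],[0.098,0.054,0,0,0,0],[0.098,0.054,0,0,0,0]],
])

```text
time_s: 2.83
position: [0.5449, -0.2112, 0.2395]
tcp_rot: [[0.163, 0.987, -0.0], [0.987, -0.163, -0.0], [-0.0, -0.0, -1.0]]
force: [-0.5, -0.4, 0.1]
opening: 1.003
grasp_force: 0.0
```

Run:
```python
from h import *
import pickle
c=snap('wrist','w1.png'); s=bot.read_state(); print(s['time_s'],s['position'],np.abs(s['qvel']).max())
pickle.dump(c,open('w1.pkl','wb'))
C=np.array([.511,-.144]);a=np.radians(-9.6);X=np.array([np.cos(a),np.sin(a)]);Y=np.array([-np.sin(a),np.cos(a)])
for n,(x,y,z) in dict(near=(.045,.065,.09),far=(.045,-.065,.09)).items():
    print(n,proj(c,np.r_[C+x*X+y*Y,z]))
```

```text
2.8833 [ 0.54417426 -0.21238425  0.23949014] 2.0996872293992435
near [[324.17779066  62.46164887]]
far [[323.3279423  235.29154685]]
```

View pics/w1.png

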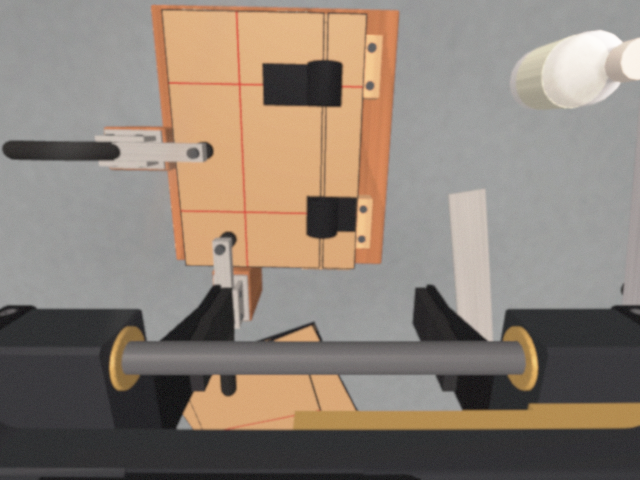

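The view shows the showcase from above: near barrel at px (324, 61–106), far barrel at (322, 196–237), lid corners at about (162,9), (366,15), (354,269) and (181,265). This agrees with the projected prediction. I'll take a second wrist view with a sideways baseline.

Call:
play_rows([
  [[0.01,-0.075,0,0,0,0],[0.01,-0.075,0,0,0,0],[0.01,-0.075,0,0,0,0],[0.01,-0.075,0,0,0,0]],
])

```text
time_s: 3.22
position: [0.4692, -0.1907, 0.2394]
tcp_rot: [[0.17, 0.986, -0.002], [0.986, -0.17, 0.001], [0.001, -0.002, -1.0]]
force: [0.9, -0.1, 0.0]
opening: 1.0
grasp_force: 0.0
```

Run:
```python
from h import *
import pickle
c=snap('wrist','w2.png'); s=bot.read_state(); print(s['time_s'],s['position'],np.abs(s['qvel']).max())
pickle.dump(c,open('w2.pkl','wb'))
c1=pickle.load(open('w1.pkl','rb'))
for k,C in (('w1',c1),('w2',c)):
    d=(C['frame'].max(2)<48).astype(np.uint8)
    n,l,st,ce=cv2.connectedComponentsWithStats(d)
    print(k,[(i,st[i].tolist()) for i in range(1,n) if 600<st[i][4]<6000])
C=np.array([.511,-.144]);a=np.radians(-9.6);X=np.array([np.cos(a),np.sin(a)]);Y=np.array([-np.sin(a),np.cos(a)])
print(proj(c,[np.r_[C+.045*X+y*Y,.09] for y in (.065,-.065)]))
print(delta([.43,.2,.24],85).tolist())
f=c1['frame'][40:260,240:390]; g=c['frame'][40:320,320:560]
cv2.imwrite('pics/k12.png',np.hstack([cv2.resize(f,(395,580)),cv2.resize(g,(400,580))])[:,:,::-1])
```

```text
3.2667 [ 0.47126508 -0.19177669  0.24001363] 3.348364397447801
w1 [(1, [264, 62, 77, 43, 2414]), (31, [308, 198, 47, 39, 1625]), (34, [163, 286, 70, 55, 2130]), (35, [414, 286, 70, 55, 2051]), (243, [455, 329, 92, 80, 2242]), (316, [100, 335, 92, 97, 3916]), (1760, [39, 472, 382, 8, 2226])]
w2 [(1, [366, 74, 82, 42, 2394]), (19, [400, 206, 48, 40, 1577]), (20, [163, 286, 70, 55, 1981]), (21, [414, 286, 70, 55, 1938]), (135, [100, 343, 108, 88, 4285]), (152, [455, 376, 86, 33, 1748]), (513, [38, 472, 382, 8, 2157])]
[[430.82689536  74.09865575]
 [417.71278967 244.18865996]]
[0.3791, -0.107, -0.0004, 0.0701, 0.049, -4.7499]
```

View pics/k12.png

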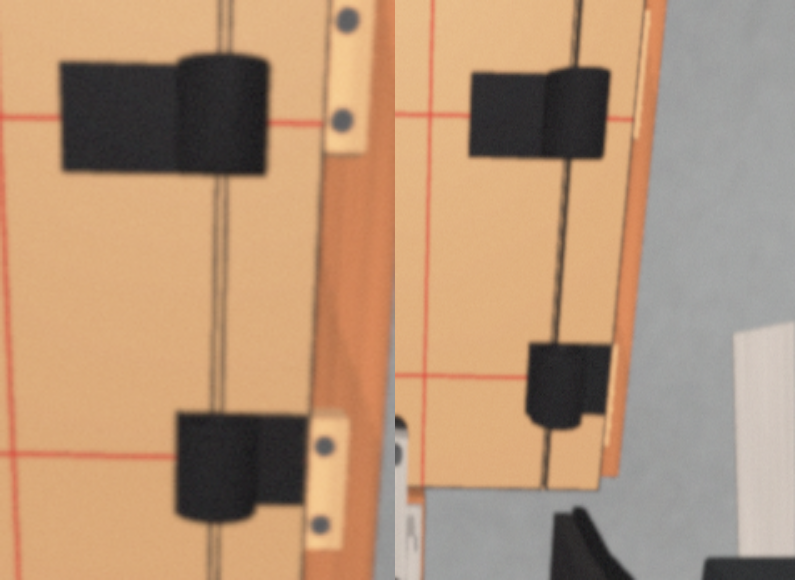

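```bash
cat > fit.py <<'E'
from h import *
import pickle
from scipy.optimize import least_squares
cs=[pickle.load(open(f'w{i}.pkl','rb')) for i in (1,2)]
# boxes: (cam, u0,v0,u1,v1, ymin,ymax)  barrel-only boundary zones
Z=[(0,328,50,350,112,.035,.065),(0,300,186,335,245,-.065,-.035),(1,432,60,455,122,.035,.065),(1,392,198,420,252,-.065,-.035)]
S=4; obs=[]
for i,u0,v0,u1,v1,a,b in Z:
    g=cv2.resize(cs[i]['frame'].max(2)[v0-10:v1+10,u0-50:u1+50],None,fx=S,fy=S,interpolation=cv2.INTER_CUBIC)
    k,_=cv2.findContours((g<95).astype(np.uint8),cv2.RETR_EXTERNAL,cv2.CHAIN_APPROX_NONE)
    p=max(k,key=len)[:,0].astype(float); p=(p+.5)/S-.5+[u0-50,v0-10]
    m=(p[:,0]>u0)&(p[:,0]<u1)&(p[:,1]>v0)&(p[:,1]<v1); obs.append((i,p[m],a,b))
t=np.linspace(0,2*np.pi,60)
def res(q):
    x,y,w,z=q; X=np.array([np.cos(w),np.sin(w),0]);Y=np.array([-np.sin(w),np.cos(w),0]); r=[]
    for i,p,a,b in obs:
        P=np.vstack([np.array([x,y,z])+np.outer(.045+.013*np.cos(t),X)+e*Y+np.outer(.013*np.sin(t),[0,0,1]) for e in (a,b)])
        h=cv2.convexHull(proj(cs[i],P).astype(np.float32))
        r+=[cv2.pointPolygonTest(h,tuple(map(float,k)),True) for k in p]
    return np.array(r)
for zf in (None,.09):
    f=(lambda q:res(q)) if zf is None else (lambda q:res(np.r_[q,zf]))
    q0=[.511,-.144,np.radians(-9.6),.09][:4 if zf is None else 3]
    o=least_squares(f,q0,loss='soft_l1',f_scale=.7,diff_step=1e-4,x_scale=[.01,.01,.02,.01][:len(q0)])
    q=np.r_[o.x,[zf]*(zf is not None)].astype(float); w=q[2]; X=np.array([np.cos(w),np.sin(w)]);Y=np.array([-np.sin(w),np.cos(w)])
    print(q[:2].round(4),np.degrees(w).round(2),q[3].round(4),'rms',np.sqrt(np.mean(res(q)**2)).round(2),'near',(q[:2]+.045*X+.065*Y).round(4),[len(k[1]) for k in obs])
E
python3 fit.py; python3 -c "
from h import *
print(delta([.404,.225,.165],85.4).tolist())"
```

```text
[ 0.5105 -0.1433] -10.07 0.0853 rms 0.93 near [ 0.5662 -0.0872] [264, 371, 272, 295]
[ 0.5101 -0.143 ] -9.67 0.09 rms 1.3 near [ 0.5654 -0.0865] [264, 371, 272, 295]
[0.3994, -0.137, 0.0745, 0.0699, 0.0492, -5.1499]
```

Scaled: -5.1 degrees / 360 = -0.0142.

Call:
play_rows([
  [[0.4,-0.137,0.075,0,0,-0.0142],[0.4,-0.137,0.075,0,0,-0.0142],[0.4,-0.137,0.075,0,0,-0.0142],[0.4,-0.137,0.075,0,0,-0.0142],[0.4,-0.137,0.075,0,0,-0.0142],[0.4,-0.137,0.075,0,0,-0.0142],[0.4,-0.137,0.075,0,0,-0.0142],[0.4,-0.137,0.075,0,0,-0.0142]],
])

```text
time_s: 3.93
position: [0.4209, 0.1348, 0.1815]
tcp_rot: [[0.08, 0.997, 0.004], [0.997, -0.08, 0.0], [0.0, 0.004, -1.0]]
force: [0.7, -0.3, -0.6]
opening: 0.999
grasp_force: 0.0
```

```bash
python3 -c "
from h import *
print(delta([.404,.225,.165],85.4).tolist())"
```

```text
[0.0886, -0.0241, 0.0164, 0.2065, -0.0224, -0.0017]
```

Scaled: 0.2 degrees / 360 = 0.0006.

Call:
play_rows([
  [[0.088,-0.024,0.016,0.0006,0,0],[0.088,-0.024,0.016,0.0006,0,0],[0.088,-0.024,0.016,0.0006,0,0],[0.088,-0.024,0.016,0.0006,0,0],[0.088,-0.024,0.016,0.0006,0,0]],
])

```text
time_s: 4.35
position: [0.4033, 0.2232, 0.1654]
tcp_rot: [[0.077, 0.997, -0.002], [0.997, -0.077, 0.0], [-0.0, -0.002, -1.0]]
force: [-0.0, 0.1, 0.3]
opening: 0.997
grasp_force: 0.0
```

Run:
```python
from h import *
import pickle
c=snap('wrist','w3.png'); s=bot.read_state(); print(s['time_s'],s['position'],np.abs(s['qvel']).max())
pickle.dump((c,s),open('w3.pkl','wb'))
print(proj(c,[[.3985,.161,.014],[.412,.331,.014],[.4158,.383,.014]]))
for n in ('rod_slim','rod_thick'):
  print([(np.round(d['at'],3).tolist(),round(d['confidence'],2)) for d in finder.recognise('wrist',n)])
```

```text
4.4 [0.40328441 0.22240246 0.16552491] 1.372115418255219
[[323.28064879 298.12343823]
 [323.94963842  88.74468619]
 [323.73480659   8.70346064]]
[([0.409, 0.342, 0.022], 0.6)]
[]
```

View pics/w3.png

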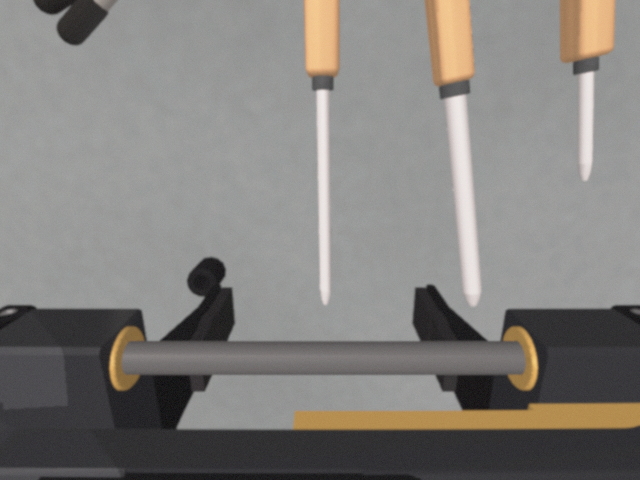

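The wrist view shows the slim rod with its ferrule front at px (322,90) and its nose at (325,304). The thick rod is to the right at x≈460 and the short one at x≈586, both well clear of the fingers.

Run:
```python
from h import *
import pickle
c,s=pickle.load(open('w3.pkl','rb'))
g=c['frame'].astype(int); 
# rod centreline: bright run per row
pts=[]
for v in range(100,280,6):
    r=g[v,300:350].min(1); th=(r.max()+np.median(r))/2; u=np.where(r>th)[0]; pts.append((300+u.mean(),v))
pts=np.array(pts); k=np.polyfit(pts[:,1],pts[:,0],1); print('std',np.std(np.polyval(k,pts[:,1])-pts[:,0]))
W=atz(c,[(np.polyval(k,90),90),(np.polyval(k,304),304)],.014); print(W, np.linalg.norm(W[0]-W[1]))
d=W[1]-W[0]; d/=np.linalg.norm(d); print('yaw of -rod',np.degrees(np.arctan2(-d[1],-d[0])))
H=W[0]-.052*d; H2=W[1]-.227*d; print('handle',H,H2)
S0,S1=snap('scene'),snap('side')
print(tri([(S0,np.array([388,240])),(S1,np.array([396,310]))]),tri([(S0,np.array([453,283])),(S1,np.array([333,375]))]))
R=np.array(s['tcp_rot']); print('tool frame root,tip',((W-s['position'])@R).round(4))
```

```text
std 0.20186682810631948
[[0.41000136 0.33028556 0.014     ]
 [0.39923308 0.15521604 0.014     ]] 0.1754003837872585
yaw of -rod 86.48025325506684
handle [0.41319377 0.38218747 0.014     ] [0.41316919 0.38178784 0.014     ]
(array([0.39779827, 0.16035295, 0.01305125]), [array([0., 0.]), array([ 0., -0.])]) (array([0.41169601, 0.33077594, 0.01314417]), [array([0.1, 0.2]), array([ 0.2, -0.2])])
tool frame root,tip [[ 0.1081 -0.0015  0.1515]
 [-0.0673  0.0016  0.1515]]
```

```bash
python3 -c "
from h import *
print(delta([.4124,.370,.08],86.4).tolist())"
```

```text
[0.1485, -0.0022, 0.0857, -0.1519, -0.0063, -1.0625]
```

Scaled: -1.1 degrees / 360 = -0.0031.

Call:
play_rows([
  [[0.148,-0.002,0.085,-0.0003,0,-0.0031],[0.148,-0.002,0.085,-0.0003,0,-0.0031],[0.148,-0.002,0.085,-0.0003,0,-0.0031],[0.148,-0.002,0.085,-0.0003,0,-0.0031],[0.148,-0.002,0.085,-0.0003,0,-0.0031],[0.148,-0.002,0.085,-0.0003,0,-0.0031],[0.148,-0.002,0.085,-0.0003,0,-0.0031]],
], fingers=0.06)

```text
time_s: 5.18
position: [0.4111, 0.3698, 0.0803]
tcp_rot: [[0.06, 0.998, -0.003], [0.998, -0.06, -0.001], [-0.001, -0.003, -1.0]]
force: [0.6, -0.6, -0.5]
opening: 0.697
grasp_force: 0.0
```

Run:
```python
from h import *
import pickle
c=snap('wrist','w4.png');s=bot.read_state();print(s['time_s'],s['position'],s['opening'],np.abs(s['qvel']).max())
print(delta([.4124,.370,.022],86.4,s).tolist())
d=np.array([-.0614,-.998,0]); n=np.array([.998,-.0614,0]); H=np.array([.4132,.382,0])
# expected handle top corners
P=[H+a*d+b*n+[0,0,.028] for a,b in ((42,12),(42,-12),(-42.5,-12),(-42.5,12))] if 0 else [H+a*.001*d+b*.001*n+[0,0,.028] for a,b in ((42.5,12),(42.5,-12),(-42.5,-12),(-42.5,12))]
q=proj(c,P); print(q)
im=c['frame'].copy(); cv2.polylines(im,[q.astype(np.int32)],True,(255,0,0)); cv2.imwrite('pics/w4.png',im[:,:,::-1])
```

```text
5.2333 [0.41123845 0.36943248 0.08081136] 0.697776980788038 1.0909422529892152
[0.0007, 0.0012, 0.0588, -0.119, 0.0327, 0.1275]
[[345.36724135 323.38211051]
 [305.17603342 323.24313487]
 [303.216043   180.50726083]
 [348.6969891  180.64089748]]
```

View pics/w4.png

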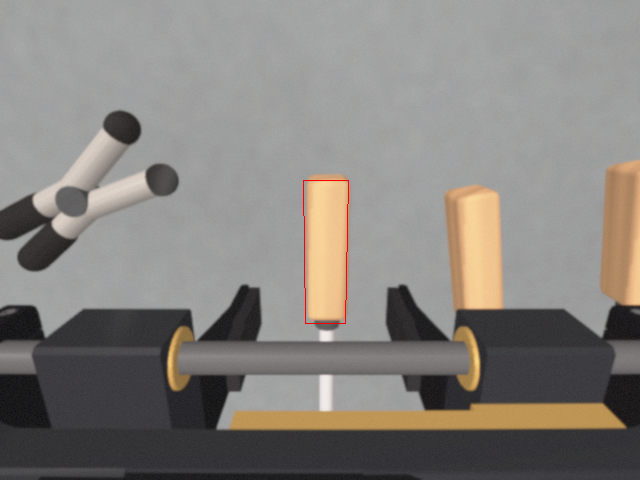

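The predicted handle outline (red) fits the handle at px (303–348, 180–323), centred between the fingers. Next I descend and grip.

Scaled: -0.1 degrees / 360 = -0.0003.

Call:
play_rows([
  [[0.001,0.001,0.03,-0.0003,0,0],[0.001,0.001,0.05,-0.0003,0,0],[0.001,0.001,0.0585,-0.0003,0,0],[0.001,0.001,0.0585,-0.0003,0,0]],
])

```text
time_s: 5.57
position: [0.4114, 0.3698, 0.0212]
tcp_rot: [[0.061, 0.998, -0.003], [0.998, -0.061, -0.002], [-0.002, -0.003, -1.0]]
force: [-0.4, -0.1, 0.0]
opening: 0.69
grasp_force: 0.0
```

Call:
play_rows([
  [[0,0,0,0,0,0],[0,0,0,0,0,0],[0,0,0,0,0,0],[0,0,0,0,0,0],[0,0,0,0,0,0],[0,0,0,0,0,0]],
], fingers=0.0)

```text
time_s: 6.07
position: [0.4122, 0.372, 0.0224]
tcp_rot: [[0.059, 0.998, 0.001], [0.998, -0.059, 0.001], [0.001, 0.001, -1.0]]
force: [0.3, -0.6, 1.0]
opening: 0.32
grasp_force: 0.0
```

Call:
play_rows([
  [[0,0,0,0,0,0],[0,0,0,0,0,0],[0,0,0,0,0,0],[0,0,0,0,0,0]],
])

```text
time_s: 6.4
position: [0.4123, 0.372, 0.0222]
tcp_rot: [[0.059, 0.998, 0.001], [0.998, -0.059, 0.001], [0.001, 0.001, -1.0]]
force: [-0.4, 0.6, 4.2]
opening: 0.274
grasp_force: 30.0
```

Call:
play_rows([
  [[0,0,-0.03,0,0,0],[0,0,-0.06,0,0,0],[0,0,-0.09,0,0,0],[0,0,-0.1,0,0,0],[0,0,-0.1,0,0,0],[0,0,-0.1,0,0,0]],
])

```text
time_s: 6.9
position: [0.4117, 0.3716, 0.1215]
tcp_rot: [[0.059, 0.998, -0.0], [0.998, -0.059, -0.0], [-0.0, -0.0, -1.0]]
force: [-0.1, -0.1, -1.4]
opening: 0.272
grasp_force: 30.0
```

Run:
```python
from h import *
import pickle
c=snap('wrist','w5.png');s=bot.read_state();print(s['time_s'],s['position'],s['opening'],s['grasp_force'],np.abs(s['qvel']).max(),s['force'],s['tcp_rot'].round(4).tolist())
S=snap('scene','s5.png');D=snap('side','d5.png')
for i in range(3): s=bot.read_state();print(s['position']);snap('side')
pickle.dump((c,S,D,s),open('w5.pkl','wb'))
R=s['tcp_rot'];p=s['position']
# predicted tip/root in tool frame: grasp 11.5mm ahead of handle origin
for z in (.014-.022+.0,):
  L=np.array([[-(.227-.012),0,.008],[-(.052-.012),0,.008]])
  W=p+L@R.T; print(W); print(proj(S,W),proj(D,W))
q=proj(S,W)[0].astype(int); r=proj(D,W)[0].astype(int)
def crop(im,q): 
    x,y=np.clip(q[0]-60,0,520),np.clip(q[1]-60,0,360); return cv2.resize(im[y:y+120,x:x+120],(400,400),interpolation=cv2.INTER_CUBIC),(x,y)
a,oa=crop(S['frame'],q);b,ob=crop(D['frame'],r);print(oa,ob)
cv2.imwrite('pics/tip5.png',np.hstack([a,b])[:,:,::-1])
```

```text
6.95 [0.41102501 0.37121451 0.12055715] 0.27089683584502944 29.99909033998847 1.2014022041136843 [ 0.04393321  0.27434591 -1.30695154] [[0.0593, 0.9982, -0.0023], [0.9982, -0.0593, -0.0013], [-0.0014, -0.0022, -1.0]]
[0.4107927  0.37104576 0.11993004]
[0.41092909 0.37108595 0.11998199]
[0.41112724 0.37122369 0.1201415 ]
[[0.39833979 0.15658948 0.11254947]
 [0.40872889 0.33128052 0.11221744]]
[[392.13207521 202.53729057]
 [464.97079148 245.44467131]] [[399.68072096 258.46460571]
 [333.85799433 323.52020689]]
(np.int64(332), np.int64(142)) (np.int64(339), np.int64(198))
```

View pics/tip5.png

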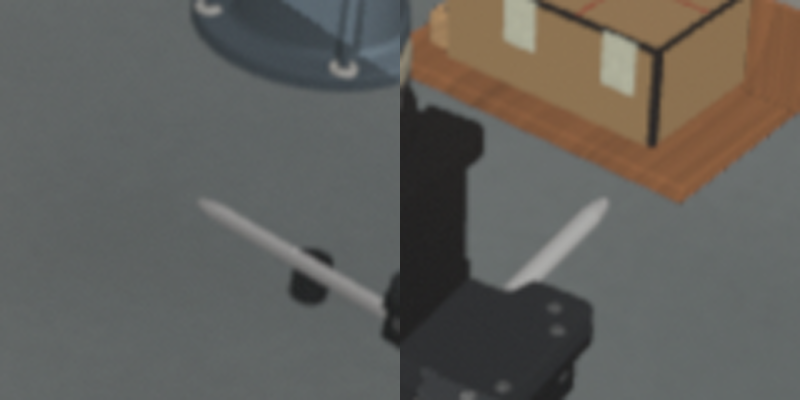

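The nose in hand is at scene px (391.4, 202.3) and side px (401.1, 258). The kinematic prediction was (392.1, 202.5) and (399.7, 258.5), so the grasp is straight.

```bash
python3 - <<'E'
from h import *
import pickle
c,S,D,s=pickle.load(open('w5.pkl','rb'))
x,r=tri([(S,np.array([391.4,202.3])),(D,np.array([401.1,258.]))]); print(x,r,(s['tcp_rot'].T@(x-s['position'])).round(4))
print(delta([.6100,.1665,.13],80.1).tolist())
E
sed -i 's/^for zf in (None,.09)/for zf in (None,.088,.09)/' fit.py
cat >> fit.py <<'E'
    r=res(q); k=0
    for i,p,a,b in obs: print('   ',i,a,np.round([r[k:k+len(p)].mean(),r[k:k+len(p)].std()],2)); k+=len(p)
E
python3 fit.py
```

```text
[0.39739838 0.15403034 0.11173983] [array([-0.1, -0.2]), array([-0.1,  0.2])] [-0.2176 -0.0008  0.0088]
[-0.1927, 0.2104, -0.0098, -0.1295, 0.0959, 6.491]
[ 0.5105 -0.1433] -10.07 0.0853 rms 0.93 near [ 0.5662 -0.0872] [264, 371, 272, 295]
    0 0.035 [0.69 0.46]
    0 -0.065 [0.77 0.43]
    1 0.035 [-0.14  0.87]
    1 -0.065 [-0.12  1.11]
[ 0.5103 -0.1432] -9.86 0.088 rms 1.06 near [ 0.5657 -0.0869] [264, 371, 272, 295]
    0 0.035 [0.5  0.53]
    0 -0.065 [0.98 0.38]
    1 0.035 [0.34 0.69]
    1 -0.065 [-0.38  1.42]
[ 0.5101 -0.143 ] -9.67 0.09 rms 1.3 near [ 0.5654 -0.0865] [264, 371, 272, 295]
    0 0.035 [0.31 0.9 ]
    0 -0.065 [1.12 0.49]
    1 0.035 [0.67 0.77]
    1 -0.065 [-0.61  1.69]
```

Scaled: 6.5 degrees / 360 = 0.0181.

Call:
play_rows([
  [[-0.193,0.21,-0.01,0,0,0.0181],[-0.193,0.21,-0.01,0,0,0.0181],[-0.193,0.21,-0.01,0,0,0.0181],[-0.193,0.21,-0.01,0,0,0.0181],[-0.193,0.21,-0.01,0,0,0.0181],[-0.193,0.21,-0.01,0,0,0.0181],[-0.193,0.21,-0.01,0,0,0.0181],[-0.193,0.21,-0.01,0,0,0.0181]],
])

```text
time_s: 7.87
position: [0.6169, 0.1609, 0.1318]
tcp_rot: [[0.178, 0.984, 0.007], [0.984, -0.178, -0.002], [-0.0, 0.008, -1.0]]
force: [1.3, -0.1, -1.1]
opening: 0.272
grasp_force: 30.0
```

```bash
python3 - <<'E'
import re
t=open('fit.py').read()
t=t.replace("S=4; obs=[]","import sys\nZ=[z for z in Z if str(z[0]) in sys.argv[1]]\nS=4; obs=[]").replace("(None,.088,.09)","(.088,.09)")
open('fit.py','w').write(t)
E
python3 fit.py 0; python3 fit.py 1
python3 -c "
from h import *
s=bot.read_state();print(s['time_s'],s['position'],s['grasp_force'])
print(delta([.6082,.1560,.098],80.1).tolist())"
```

```text
[ 0.5105 -0.1435] -9.43 0.088 rms 0.85 near [ 0.5655 -0.0868] [264, 371]
    0 0.035 [0.41 0.61]
    0 -0.065 [0.64 0.65]
[ 0.5105 -0.1433] -9.33 0.09 rms 1.03 near [ 0.5655 -0.0865] [264, 371]
    0 0.035 [0.47 0.86]
    0 -0.065 [0.72 0.78]
[ 0.5097 -0.1425] -10.73 0.088 rms 0.94 near [ 0.566 -0.087] [272, 295]
    1 0.035 [0.44 0.65]
    1 -0.065 [0.57 0.89]
[ 0.5093 -0.1421] -10.62 0.09 rms 1.1 near [ 0.5655 -0.0865] [272, 295]
    1 0.035 [0.56 0.83]
    1 -0.065 [0.64 0.99]
7.8667 [0.61691318 0.16093905 0.13175086] 29.998388439416885
[-0.0064, -0.008, 0.0337, 0.4385, 0.0253, -0.3468]
```

Run:
```python
from h import *
import pickle
def yaw(c,p,z):
    W=atz(c,p,z); l=cv2.fitLine(W[:,:2].astype(np.float32),cv2.DIST_HUBER,0,1e-4,1e-4).ravel(); d=l[:2]*np.sign(l[1]); e=(W[:,:2]-l[2:])@[-d[1],d[0]]
    return np.degrees(np.arctan2(-d[0],d[1])).round(2),'std mm',(e.std()*1e3).round(2), 'x on line at y=-.087', (l[2]+d[0]/d[1]*(-.087-l[3])).round(4)
c1,c2=[pickle.load(open(f'w{i}.pkl','rb')) for i in (1,2)]
for nm,c,rows,fu in (('w1',c1,[*range(14,58,2),*range(112,190,2),*range(244,264,2)],lambda v:326-(v-13)*5/256),('w2',c2,[*range(45,68,2),*range(125,196,2)],lambda v:431-(v-45)*.115)):
    p=[];q=[]
    for v in rows:
        g=c['frame'][v].astype(float).max(1); u0=int(round(fu(v))); a=np.arange(u0-9,u0+10); w=np.clip(np.median(g[a])-8-g[a],0,None)
        if w.sum()>0: p.append(((a*w).sum()/w.sum(),v))
    print(nm,'seam',yaw(c,np.array(p),.077))
# red line / lid right edge in w1
p=[]
for v in [*range(120,190,2)]:
    g=c1['frame'][v].astype(float); u0=int(366-(v-15)*12/254); a=np.arange(u0-9,u0+8); b=g[a].max(1); k=np.argmin(b[4:-4])+4; w=np.clip(np.median(b)-b,0,None)[k-3:k+4]
    p.append(((a[k-3:k+4]*w).sum()/w.sum(),v))
print('lid edge',yaw(c1,np.array(p),.077))
# scene/side: board +y edge bottom line on z=.012 top edge already; print from corners
S,D=snap('scene'),snap('side')
W=np.vstack([atz(S,[(243,249),(321,212)],.012),atz(D,[(335,213),(422,252)],.012)]);print(W)
s=bot.read_state();print(s['position'],delta([.6082,.1560,.098],80.2,s).tolist())
cv2.imwrite('pics/s6.png',S['frame'][:,:,::-1]);cv2.imwrite('pics/d6.png',D['frame'][:,:,::-1])
```

```text
w1 seam (np.float32(-10.58), 'std mm', np.float64(0.12), 'x on line at y=-.087', np.float32(0.5667))
w2 seam (np.float32(-10.58), 'std mm', np.float64(0.06), 'x on line at y=-.087', np.float32(0.5668))
lid edge (np.float32(-10.62), 'std mm', np.float64(0.15), 'x on line at y=-.087', np.float32(0.5973))
[[ 0.63204072 -0.04206092  0.012     ]
 [ 0.42579383 -0.0084283   0.012     ]
 [ 0.63641205 -0.04420318  0.012     ]
 [ 0.42919611 -0.00832037  0.012     ]]
[0.61084859 0.16506941 0.13082628] [-0.0094, -0.001, 0.0328, -0.0734, -0.001, -0.2926]
```

Run:
```python
from h import *
import pickle
c,S,D,s=pickle.load(open('w5.pkl','rb')); R,p=s['tcp_rot'],s['position']
f=c['frame'].astype(int)
# handle: orange => r-b large
m=(f[:,:,0]-f[:,:,2])
L=[];Rr=[]
for v in range(200,300,4):
    r=m[v,250:400]; th=r.max()/2; u=np.where(r>th)[0]
    def sub(i,j): return 250+i+(th-r[i])/(r[j]-r[i])
    L.append((sub(u[0]-1,u[0]),v));Rr.append((sub(u[-1]+1,u[-1])-2 if 0 else 250+u[-1]+(r[u[-1]]-th)/(r[u[-1]]-r[u[-1]+1]),v))
L,Rr=np.array(L),np.array(Rr); print(L[[0,-1]],Rr[[0,-1]])
o,_=ray(c,[(0,0)]); ot=R.T@(o-p); print('cam in tool',ot)
for P in (L,Rr):
    _,v=ray(c,P); vt=v@R; W=ot+vt*((-.006-ot[2])/vt[:,2:]); k=np.polyfit(W[:,0],W[:,1],1); print('angle',np.degrees(np.arctan(k[0])).round(2),'y at x=.01,-.04..',np.polyval(k,[.01,.03]).round(4),W[[0,-1],0])
# lid +y edge line in scene & side: dark line; crops for viewing
```

```text
[[298.77586207 200.        ]
 [294.43333333 296.        ]] [[347.13461538 200.        ]
 [351.48275862 296.        ]]
cam in tool [ 0.08373947  0.00018451 -0.14628513]
angle 1.74 y at x=.01,-.04.. [-0.0117 -0.0111] [0.05615689 0.01590716]
angle -1.79 y at x=.01,-.04.. [0.0128 0.0122] [0.05616449 0.01589801]
```

```bash
python3 -c "
from h import *
s=bot.read_state();print(s['time_s'],s['position'])
print(delta([.6076,.1392,.098],79.5).tolist())"
```

```text
7.9667 [0.61084859 0.16506941 0.13082628]
[-0.026, 0.0014, 0.0328, -0.0734, -0.0006, 0.4074]
```

Scaled: 0.4 degrees / 360 = 0.0011.

Call:
play_rows([
  [[-0.005,0.0014,0.0328,0,0,0.0011],[-0.015,0.0014,0.0328,0,0,0.0011],[-0.026,0.0014,0.0328,0,0,0.0011],[-0.026,0.0014,0.0328,0,0,0.0011],[-0.026,0.0014,0.0328,0,0,0.0011]],
])

```text
time_s: 8.38
position: [0.6071, 0.1408, 0.1001]
tcp_rot: [[0.179, 0.984, 0.001], [0.984, -0.179, 0.0], [0.0, 0.001, -1.0]]
force: [0.3, 0.1, -0.8]
opening: 0.27
grasp_force: 30.0
```

Run:
```python
from h import *
import pickle
snap('side');snap('side')
S,D=snap('scene'),snap('side'); s=bot.read_state(); print(s['time_s'],s['position'],np.abs(s['qvel']).max(),s['tcp_rot'].round(3).tolist())
pickle.dump((S,D,s),open('w7.pkl','wb'))
tip=s['position']+s['tcp_rot']@np.array([-.2175,0,.008]); near=np.array([.5658,-.0865,.09]); print('tip',tip)
print('delta',delta([.6076,.1392,.098],79.5,s).tolist())
out=[]
for c in (S,D):
    q=proj(c,[tip,near]); x,y=(q.mean(0)-30).astype(int); print(q,x,y)
    out.append(cv2.resize(c['frame'][y:y+60,x:x+60],(400,400),interpolation=cv2.INTER_CUBIC))
cv2.imwrite('pics/m7.png',np.hstack(out)[:,:,::-1])
```

```text
8.5833 [0.60766719 0.1413597  0.10018394] 0.315372186912163 [[0.178, 0.984, 0.002], [0.984, -0.178, 0.0], [0.001, 0.002, -1.0]]
tip [ 0.56890486 -0.07265258  0.09203053]
delta [-0.0021, 0.0003, 0.0022, 0.1122, -0.0406, 0.2296]
[[253.4309682  199.13451394]
 [250.13383733 196.49339649]] 221 167
[[372.06623271 180.20151706]
 [376.8425348  178.52711615]] 344 149
```

View pics/m7.png

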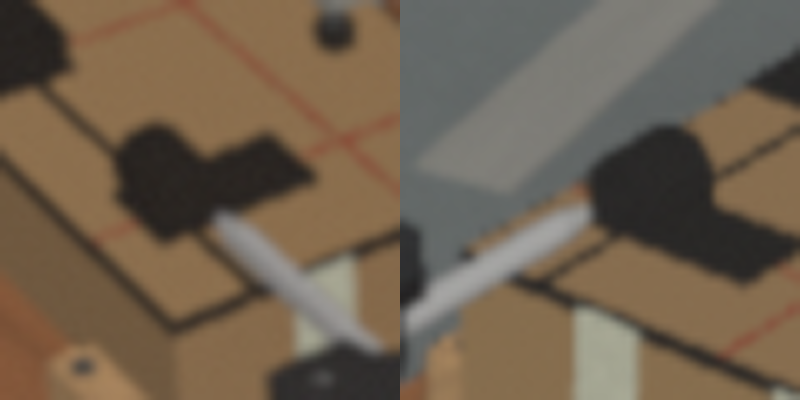

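```bash
cat > sil.py <<'E'
from h import *
import pickle
S,D,s=pickle.load(open('w7.pkl','rb'))
w=np.radians(-10.5);X=np.array([np.cos(w),np.sin(w),0]);Y=np.array([-np.sin(w),np.cos(w),0]);Zv=np.array([0,0,1.])
N=np.array([.5658,-.0865,.09]); t=np.linspace(0,2*np.pi,60); F=8
cyl=lambda a,b:np.vstack([N+np.outer(.013*np.cos(t),X)+e*Y+np.outer(.013*np.sin(t),Zv) for e in (a,b)])
box=lambda x0,x1,a,b:np.array([N+x*X+e*Y+(z-.09)*Zv for x in (x0,x1) for e in (a,b) for z in (.077,.080)])
for nm,c in (('scene',S),('side',D)):
  for bn,parts in (('near',[cyl(0,-.03),box(-.047,0,-.001,-.029)]),('far',[cyl(-.1,-.13),box(0,.033,-.101,-.129)])):
    q=proj(c,parts[0]).mean(0); x0,y0=(q-26).astype(int); im=c['frame'][y0:y0+52,x0:x0+52]
    g=cv2.resize(im.max(2),None,fx=F,fy=F,interpolation=cv2.INTER_CUBIC); d=(g<75).astype(np.uint8)
    m=np.zeros_like(d)
    for P in parts: cv2.fillConvexPoly(m,cv2.convexHull((((proj(c,P)-[x0,y0])+.5)*F-.5).astype(np.int32)),1)
    roi=cv2.dilate(m,np.ones((5*F,5*F)))
    best=max(((np.logical_and(d,k).sum()/max(1,(np.logical_or(d,k)&(roi>0)).sum()),a,b) for a in range(-24,25,2) for b in range(-24,25,2) for k in [cv2.warpAffine(m,np.float32([[1,0,a],[0,1,b]]),m.shape[::-1])]))
    print(nm,bn,'IoU',round(best[0],3),'shift px',best[1]/F,best[2]/F)
    J=(proj(c,[N+.001*X,N+.001*Y,N+.001*Zv])-proj(c,N)).round(2).tolist()
    print('   px per mm X,Y,Z',J)
E
python3 sil.py
```

```text
scene near IoU 0.864 shift px -1.25 0.5
   px per mm X,Y,Z [[-0.41, 0.16], [0.25, 0.23], [-0.03, -0.38]]
scene far IoU 0.862 shift px -0.5 0.5
   px per mm X,Y,Z [[-0.41, 0.16], [0.25, 0.23], [-0.03, -0.38]]
side near IoU 0.899 shift px -0.5 -0.25
   px per mm X,Y,Z [[-0.4, -0.16], [-0.32, 0.19], [0.01, -0.45]]
side far IoU 0.838 shift px 0.0 0.25
   px per mm X,Y,Z [[-0.4, -0.16], [-0.32, 0.19], [0.01, -0.45]]
```

The nose (crop (215,215) left, (590,210) right) lands where the kinematics predict, about 14 mm in front of the near barrel's face. The silhouette fit puts the bore about 1 mm further in +x and slightly lower, so I correct for that.

```bash
cat > ax.py <<'E'
from h import *
import sys
depth=float(sys.argv[1]); dx=float(sys.argv[2]) if len(sys.argv)>2 else 0; dz=float(sys.argv[3]) if len(sys.argv)>3 else 0
yaw=float(sys.argv[4]) if len(sys.argv)>4 else 79.5
w=np.radians(-10.5);X=np.array([np.cos(w),np.sin(w),0]);Y=np.array([-np.sin(w),np.cos(w),0])
s=bot.read_state(); N=np.array([.5665,-.0867,.0895])
tip=s['position']+s['tcp_rot']@np.array([-.2175,0,.008])-N
print('t',s['time_s'],'tip off X,Y,Z mm',(1e3*np.array([tip@X,tip@Y,tip[2]])).round(1),'F showcase axes',(np.array([s['force']@X,s['force']@Y,s['force'][2]])).round(1),'M',np.round(s['moment'],2),'grip',round(s['grasp_force'],1))
print(delta(N+Y*(.2175-depth)+dx*X+[0,0,.008+dz],yaw,s).tolist())
E
python3 ax.py 0.005
```

```text
t 8.5833 tip off X,Y,Z mm [-0.2 14.3  2.5] F showcase axes [-0.8  1.3 -0.9] M [-0.03 -0.09 -0.  ] grip 30.0
[-0.0192, 0.001, 0.0027, 0.1122, -0.0406, 0.2296]
```

Scaled: 0.2 degrees / 360 = 0.0006.

Call:
play_rows([
  [[-0.003,0.001,0.0025,0.0003,0,0.0006],[-0.008,0.001,0.0025,0.0003,0,0.0006],[-0.013,0.001,0.0025,0.0003,0,0.0006],[-0.019,0.001,0.0025,0.0003,0,0.0006],[-0.019,0.001,0.0025,0.0003,0,0.0006],[-0.019,0.001,0.0025,0.0003,0,0.0006]],
])

```text
time_s: 9.08
position: [0.6046, 0.1213, 0.0965]
tcp_rot: [[0.183, 0.983, -0.002], [0.983, -0.183, 0.0], [0.0, -0.002, -1.0]]
force: [-0.1, -0.2, -1.2]
opening: 0.275
grasp_force: 30.0
```

```bash
python3 ax.py 0.02
```

```text
t 9.0833 tip off X,Y,Z mm [-0.7 -6.  -1. ] F showcase axes [-0.1 -0.2 -1.2] M [ 0.01 -0.05 -0.01] grip 30.0
[-0.014, 0.0004, -0.001, -0.1134, -0.0046, -0.0615]
```

Scaled: -0.1 degrees / 360 = -0.0003.

Call:
play_rows([
  [[-0.005,0.0005,-0.0008,-0.0003,0,0],[-0.01,0.0005,-0.0008,-0.0003,0,0],[-0.015,0.0005,-0.0008,-0.0003,0,0],[-0.018,0.0005,-0.0008,-0.0003,0,0],[-0.018,0.0005,-0.0008,-0.0003,0,0],[-0.018,0.0005,-0.0008,-0.0003,0,0]],
])

```text
time_s: 9.58
position: [0.6019, 0.1039, 0.0974]
tcp_rot: [[0.183, 0.983, 0.0], [0.983, -0.183, 0.0], [0.0, -0.0, -1.0]]
force: [0.0, 0.3, -0.8]
opening: 0.268
grasp_force: 30.0
```

```bash
python3 ax.py 0.045; sleep 0
python3 - <<'E'
from h import *
snap('side'); s=bot.read_state(); print(s['force'],s['moment'],s['position'])
E
```

```text
t 9.5833 tip off X,Y,Z mm [ -0.  -23.6  -0.2] F showcase axes [-0.   0.3 -0.8] M [ 0.02 -0.06  0.02] grip 30.0
[-0.0214, -0.0001, -0.0001, -0.0002, -0.011, -0.0357]
[ 0.25905263 -0.19371189 -0.25963765] [-0.06360194 -0.05326964  0.04210894] [0.60192202 0.10409458 0.09733194]
```

Call:
play_rows([
  [[-0.007,0,0,0,0,0],[-0.014,0,0,0,0,0],[-0.021,0,0,0,0,0],[-0.028,0,0,0,0,0],[-0.035,0,0,0,0,0],[-0.042,0,0,0,0,0],[-0.049,0,0,0,0,0],[-0.049,0,0,0,0,0]],
])

```text
time_s: 10.3
position: [0.5928, 0.0544, 0.0973]
tcp_rot: [[0.184, 0.983, -0.0], [0.983, -0.184, -0.0], [-0.0, -0.0, -1.0]]
force: [0.3, 0.4, -1.7]
opening: 0.273
grasp_force: 30.0
```

```bash
python3 ax.py 0.09
python3 - <<'E'
from h import *
import pickle
S,D=snap('scene'),snap('side'); s=bot.read_state(); print(s['force'],s['moment'],s['position'])
pickle.dump((S,D,s),open('w8.pkl','wb'))
tip=s['position']+s['tcp_rot']@np.array([-.2175,0,.008]); out=[]
for c in (S,D):
    q=proj(c,tip)[0]; x,y=(q-30).astype(int); print(q,x,y)
    out.append(cv2.resize(c['frame'][y:y+60,x:x+60],(400,400),interpolation=cv2.INTER_CUBIC))
cv2.imwrite('pics/m8.png',np.hstack(out)[:,:,::-1])
E
```

```text
t 10.3 tip off X,Y,Z mm [ -0.2 -74.   -0.1] F showcase axes [ 0.2  0.4 -1.7] M [ 0.   -0.06  0.04] grip 30.0
[-0.016, -0.0001, -0.0002, -0.0164, 0.0211, -0.0883]
[ 0.94668592 -0.18253082 -1.50708563] [ 0.00708257 -0.06749107 -0.01109011] [0.59300678 0.05557579 0.09734834]
[232.44894913 180.54831647] 202 150
[399.06755592 165.56784813] 369 135
```

View pics/m8.png

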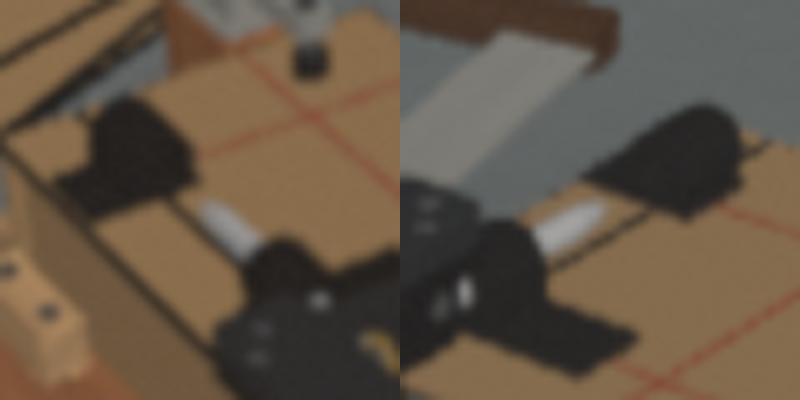

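The nose shows between the knuckles, at about crop (203,208) left and (603,208) right. It has come out of the near barrel and points at the far one, with almost no side force.

Call:
play_rows([
  [[-0.006,0,0,0,0,0],[-0.012,0,0,0,0,0],[-0.018,0,0,0,0,0],[-0.024,0,0,0,0,0],[-0.03,0,0,0,0,0],[-0.036,0,0,0,0,0],[-0.04,0,0,0,0,0],[-0.04,0,0,0,0,0]],
])

```text
time_s: 11.07
position: [0.5856, 0.0156, 0.0973]
tcp_rot: [[0.183, 0.983, -0.0], [0.983, -0.183, -0.0], [-0.0, -0.0, -1.0]]
force: [0.1, 0.1, -1.2]
opening: 0.27
grasp_force: 30.0
```

```bash
python3 ax.py 0.145
```

```text
t 11.0667 tip off X,Y,Z mm [-1.000e-01 -1.134e+02 -2.000e-01] F showcase axes [ 0.1  0.1 -1.2] M [ 0.02 -0.02 -0.03] grip 30.0
[-0.0316, -0.0001, -0.0002, -0.0032, 0.0084, -0.0637]
```

Call:
play_rows([
  [[-0.006,0,0,0,0,0],[-0.012,0,0,0,0,0],[-0.018,0,0,0,0,0],[-0.024,0,0,0,0,0],[-0.028,0,0,0,0,0],[-0.0315,0,0,0,0,0],[-0.0315,0,0,0,0,0],[-0.0315,0,0,0,0,0]],
])

```text
time_s: 11.73
position: [0.58, -0.0145, 0.0973]
tcp_rot: [[0.183, 0.983, 0.0], [0.983, -0.183, 0.0], [0.0, 0.0, -1.0]]
force: [0.2, 0.2, -0.6]
opening: 0.276
grasp_force: 30.0
```

```bash
python3 ax.py 0.145
python3 - <<'E'
from h import *
import pickle
for i in range(4):
    c=snap('scene' if i%2 else 'side'); s=bot.read_state(); print(s['force'].round(1),s['moment'].round(2),s['position'].round(4),np.abs(s['qvel']).max().round(2))
    if i==1:
        # bright nose beyond far barrel
        w=np.radians(-10.5);Y=np.array([-np.sin(w),np.cos(w),0]);N=np.array([.5665,-.0867,.0895])
        for d in (.132,.136,.140,.144,.147,.150): 
            u,v=proj(c,N-d*Y)[0].round().astype(int); print(d,(u,v),c['frame'][v-2:v+3,u-2:u+3].min(2).max())
E
```

```text
t 11.7333 tip off X,Y,Z mm [  -0.  -144.1   -0.2] F showcase axes [ 0.1  0.2 -0.6] M [-0.05 -0.09 -0.04] grip 30.0
[-0.0009, -0.0001, -0.0002, 0.001, -0.0115, -0.0315]
[-0.5 -0.3 -0.9] [-0.04 -0.04 -0.02] [ 0.58   -0.0143  0.0973] 0.31
[-0.4 -0.4 -1.4] [-0.03 -0.07  0.02] [ 0.58   -0.0142  0.0973] 0.24
0.132 (np.int64(219), np.int64(168)) 46
0.136 (np.int64(218), np.int64(167)) 85
0.14 (np.int64(217), np.int64(167)) 91
0.144 (np.int64(217), np.int64(166)) 96
0.147 (np.int64(216), np.int64(165)) 96
0.15 (np.int64(215), np.int64(165)) 96
[-0.9  0.5 -1.6] [ 0.01 -0.14 -0.  ] [ 0.5799 -0.0141  0.0973] 0.21
[ 0.2 -0.  -1.8] [ 0.02 -0.06 -0.01] [ 0.58   -0.014   0.0973] 0.11
```

```bash
python3 -c "
from rig import bot
print(bot.hand_in())"
```

```text
the job is handed in; nothing more can be done
None
```

I handed the job in at about 12 s with the slim rod through both knuckles, its nose about 14 mm past the far one by arm position, the handle gripped at 30 N and wrist force under 2 N; the cameras couldn't confirm the nose past the far barrel, and no verdict came back.

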